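# Stand the tipped solvent tin up and put it back in the corner of the bottle lane

## Task

The flat-sided cleaner tin has fallen over on the repair bench. Stand it upright on its foot on the open bench, clear of the plywood lane, and let go; then take it again and set it gently, cap up, in the free corner of the lane beside the can and the jar, with its broad side flush against the back fence and its narrow side flush against the end stop. Leave the can and the jar standing where they are, and do not push the other things on the bench about.

Things in the scene. Friction and masses are not known exactly. Their poses are not given: they have to be found in the camera images.
- tin: Rectangular steel tin, paper band, round black screw cap. Body 40 (x) by 58 (y) by 126 mm (z), a 4 mm step (30 by 46), then the cap, 26 mm across, 20 tall, top 150 mm above the foot. Origin: centre of the foot; z points to the cap. Starts lying on a broad (58 mm wide) side on the bench, x vertical. About 0.35 kg, centre of mass 65 mm from the foot.
- caddy: Plywood bottle lane, fixed. Origin: its centre at bench height; x to the back fence (away from the robot), y along the lane to the end stop, z up. Floor 6 mm thick, x -35 to 45, y -120 to 120 mm. Back fence: inner face x = 35 mm, 10 thick, full length. End stop: inner face y = 115 mm, 10 thick. Both rise to z = 66 mm. Front (-x) and other end open.
- place (a point): Where the centre of the tin's foot belongs: on the lane's floor (z = 6 mm), in the corner, 20 mm from the back fence's inner face and 29 mm from the end stop's inner face. Axes as the lane's: the tin's 40 mm direction goes along x, either way round.
- can: Bystander standing in the lane: plain aluminium can, 52 mm across, 118 mm tall. Origin: centre of its foot. The can or the jar (they may swap) stands next to the tin's corner, leaving 12 to 21 mm to spare beside the tin.
- jar: Bystander standing in the lane: glass jar with steel lid, 54 mm across, 90 mm tall. Origin: centre of its foot.
- tub: Bystander: clear open plastic tub, 84 mm across, 45 mm tall. Origin: centre of its underside.
- tape: Bystander: roll of black tape lying flat, 80 mm across, 25 mm tall. Origin: centre of its underside.
- driver: Bystander: screwdriver lying on the bench, 160 mm long, along its x axis. Origin near its middle.
- tweezers: Bystander: steel tweezers lying on the bench, 120 mm long, 6 mm tall. Origin: middle of the underside.
- drive: Bystander: flat aluminium disk drive, 100 by 70 by 14 mm, lying on the bench. Origin: centre of its underside.
There are look-alikes about, which are no part of the job. What is shaped like the tin but blue or green is not meant.

How it is judged:
By the outcome, as a careful person would: the job done as asked, in the order asked, and still so for the second after the job is handed in, with the robot touching nothing.
It also fails if it takes over 58 s, if anything falls off the work surface, if the arm or the gripper's body presses on something with over 40 N, if the wrist force passes 120 N, or if a joint passes its speed limit or range.

## Robot

A 6-joint arm with a two-finger parallel gripper is mounted at the origin on the work surface. World frame = base frame: x ahead of the robot, y to its left, z up, the work surface at z = 0. Lengths are in m, angles in rad, forces in N, time in s.
With the tool pointing down it reaches from about 0.4 to 0.825 m from the base axis. Payload 7 kg.
Tool frame: the origin (TCP) lies at the very end of the fingers, on their centre line; the grasp point (between the pads) lies 19 mm behind it; z points along the fingers, x is the direction in which the jaws open and shut, and the axes are right-handed (so a half turn about z gives the same grasp; the last joint's range is limited). The gripper opens to 88 mm and grips with 3 to 60 N. Pads are 19 mm wide; open, the fingers measure 130 mm over their backs; the gripper's body (78 mm by 193 mm) begins 47 mm behind the grasp point.
Start: joints at [1.492, 0.359, 0.012, 0, -1.224, -0.288], TCP at [0.242, 0.63, 0.227] pointing down, gripper open.
Joint ranges: [-3.07, 3.07], [-1.43, 2.12], [-1.02, 1.25], [-3.03, 1.67], [-3.05, -0], [-3.03, 3.03]. Speed limits (rad/s): [2.39, 2.39, 3.01, 3.14, 3.14, 3.14].

## Interface

Orientations are given as [roll, pitch, yaw] about the fixed x, y, z axes, in that order (R = Rz(yaw) Ry(pitch) Rx(roll)).
In Python, from station import telemetry, grab_frame, arm, regions_of, pinpoint gives the robot as it stands. The module is installed in compiled form; this text tells all that it offers.
- The arm moves only by the shell command python3 -m inch 'ROWS' [FORCE]. ROWS is text: rows parted by semicolons, each of 7 numbers parted by spaces: the opening, from 0 (shut) to 1 (fully open), then the shift along the world's x, y, z in cm, then the turn, a rotation vector about the world's x, y, z in degrees. A call has 1 to 12 rows; each row is the pose to reach, as a shift and turn from the pose measured when the call began; what a row does not reach only later rows make up. A row lasts 1/8 s, in which the tool goes at most 62.5 mm and 10.7 degrees, less where a joint would pass 70% of its speed; a pose out of reach is approached as far as the arm can. A call with a gripper value outside its range is refused whole. The fingers move at their own pace and stop on an object; FORCE is the grip in N (left out, the last holds). Time passes only in rows, so rows that repeat a pose let the fingers close. It gives the time, the measured TCP pose, the force and the opening at its end, in the units of the state.
- telemetry.get_state(): the state, without advancing time (a new reading comes with each control period).
- grab_frame(name): name is "side" or "top"; returns a dict with "pixels" (480x640x3 uint8, red, green, blue), "fx", "fy", "cx", "cy" (pixels), "R" (3x3) and "t" (3): a world point X has camera coordinates R X + t. Camera axes: x right, y down, z forward; pixel columns grow to the right and rows downward; lengths in m; the calibration is good to about 2 mm. A picture is of the moment at which its call begins. There is no depth.
- arm.job_done(): hands the job in, once; it reports no verdict.
Trained networks look in the newest picture that a camera, given by its name, has taken for a name from the list of things; names that differ only in an ending like _2 or _b are one class to them, and where a whole thing is asked for, a point or a joint stands for the part that bears it (a point fixed in the world has none). Each returns a list of dicts, best first, with "p" (0 to 1); they miss things now and then, are a little off and sometimes report something else, mostly with a low value. They report only what shows in the picture. A call takes as long as a camera call. They do not tell look-alikes from the thing itself.
- regions_of(camera, name): "pixels" (480x640 bool, what is visible of it) and "bbox" ([left, top, right, bottom] in pixels, round what is visible of it).
- pinpoint(camera, name): "location" ([column, row] in pixels: a listed point, or the origin of a listed thing).
The state is a dict: "t": time; "q": joint angles; "qd": joint speeds; "joint_efforts": joint torques, N m; "eef_pos": TCP position; "ee_rot": TCP orientation; "force": force on the tool from outside, world axes, zero at the start; "moment": the same for the moment, N m; "width": finger opening in m.
Only numpy, scipy, OpenCV 4.12 (cv2) and the standard library are available. Lean on these libraries where they do the work, as an engineer would, in place of code of your own. Each camera call takes 0.05 s, during which the arm holds its last target. There are 200 camera calls.

## Working session

There is one attempt and no reset: what is moved stays moved. The work goes in short steps, Python scripts to look and compute and a shell command to move; the robot and the scene stay as the last step left them, time stands still between calls to the robot, and variables do not carry over. Pictures are saved under pics/ and viewed, about 8 in all and at most 12, crops included, and the job is handed in when it is done.

```bash
mkdir -p pics; cat > h.py <<'E'
import numpy as np, cv2
from station import telemetry, grab_frame, arm, regions_of, pinpoint
def ray(f,uv):
    d=np.array([(uv[0]-f['cx'])/f['fx'],(uv[1]-f['cy'])/f['fy'],1.])
    R=np.array(f['R']);t=np.array(f['t']);return -R.T@t, R.T@d
def atz(f,uv,z):
    o,d=ray(f,uv);return o+d*(z-o[2])/d[2]
def proj(f,X):
    c=(np.array(f['R'])@np.atleast_2d(X).T).T+f['t']
    return np.c_[c[:,0]/c[:,2]*f['fx']+f['cx'],c[:,1]/c[:,2]*f['fy']+f['cy']]
def save(f,n,box=None,s=1):
    im=cv2.cvtColor(f['pixels'],cv2.COLOR_RGB2BGR)
    if box: im=im[box[1]:box[3],box[0]:box[2]]
    cv2.imwrite('pics/'+n,cv2.resize(im,None,fx=s,fy=s,interpolation=cv2.INTER_CUBIC))
E
python3 - <<'E'
from h import *
ims=[]
for c in ('top','side'):
    f=grab_frame(c);ims.append(cv2.cvtColor(f['pixels'],cv2.COLOR_RGB2BGR))
    cv2.imwrite(f'pics/{c}0.png',ims[-1])
    print(c,'cam',-np.array(f['R']).T@f['t'])
    for n in ('tin','caddy','can','jar','tub','tape','driver','tweezers','drive','place'):
        z={'place':.006}.get(n,0)
        try:
            for r in pinpoint(c,n)[:3]: print(n,round(r['p'],2),np.round(r['location']),np.round(atz(f,r['location'],z),3))
        except Exception as e: print(n,e)
s=telemetry.get_state();print(s['t'],s['eef_pos'],s['ee_rot'],s['width'])
E
```

```text
top cam [ 0.40872799 -0.03634654  1.24009006]
tin 0.9 [419. 271.] [ 0.425 -0.287  0.   ]
tin 0.77 [500. 306.] [ 0.343 -0.482  0.   ]
tin 0.66 [396. 241.] [ 0.495 -0.233  0.   ]
caddy 0.71 [223. 197.] [0.599 0.184 0.   ]
caddy 0.65 [142. 265.] [0.434 0.373 0.   ]
can 0.92 [216. 194.] [0.606 0.2   0.   ]
jar 0.62 [247. 195.] [0.606 0.125 0.   ]
tub 0.82 [317. 158.] [ 0.698 -0.041  0.   ]
tub 0.34 [276. 263.] [0.441 0.054 0.   ]
tub 0.26 [227. 196.] [0.603 0.174 0.   ]
tape 0.75 [365. 159.] [ 0.695 -0.159  0.   ]
driver 0.73 [279. 262.] [0.443 0.046 0.   ]
driver 0.59 [247. 197.] [0.6   0.127 0.   ]
driver 0.46 [313. 155.] [ 0.704 -0.032  0.   ]
drive 0.68 [488. 231.] [ 0.52  -0.454  0.   ]
place 0.97 [188. 184.] [0.629 0.266 0.006]
side cam [ 0.05254279 -0.67704948  0.99403568]
tin 0.76 [351. 295.] [ 0.499 -0.224  0.   ]
tin 0.75 [341. 323.] [ 0.426 -0.273  0.   ]
tin 0.57 [371. 403.] [ 0.347 -0.468 -0.   ]
caddy 0.7 [292. 196.] [0.598 0.174 0.   ]
can 0.6 [290. 188.] [0.612 0.209 0.   ]
jar 0.6 [296. 203.] [0.59  0.143 0.   ]
jar 0.21 [280. 175.] [0.623 0.28  0.   ]
tub 0.82 [360. 221.] [ 0.695 -0.04   0.   ]
tape 0.96 [382. 244.] [ 0.683 -0.15   0.   ]
driver 0.5 [289. 189.] [0.609 0.205 0.   ]
driver 0.33 [416. 350.] [ 0.52  -0.443  0.   ]
tweezers 0.5 [219. 187.] [0.436 0.361 0.   ]
drive 0.61 [419. 355.] [ 0.516 -0.454  0.   ]
place 0.75 [282. 174.] [0.628 0.275 0.006]
1.1 [0.242073   0.63008166 0.2265775 ] [ 3.14156769e+00  2.11692101e-05 -1.93762009e+00] 0.08726403217616954
```

View pics/top0.png

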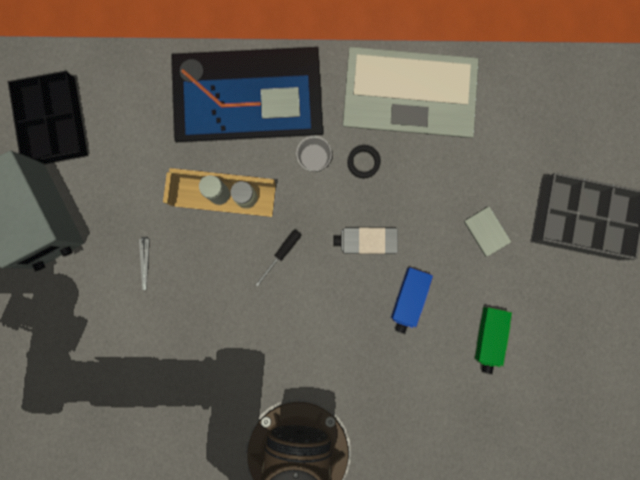

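View pics/side0.png

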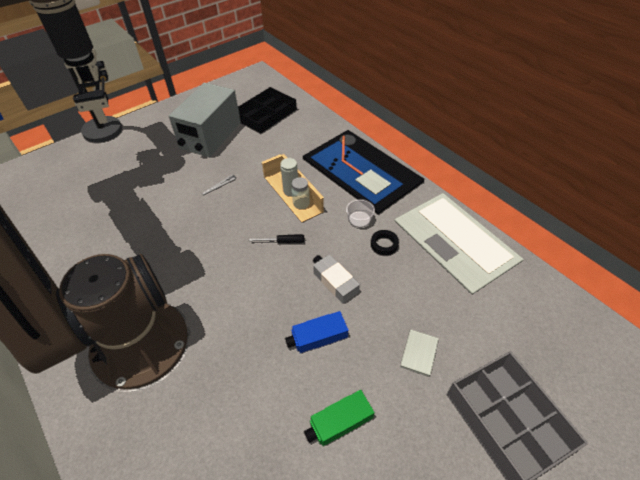

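Three tin shapes show in the top picture: silver with a paper band at (370,240), blue at (412,298) and green at (494,337). The silver one fits, and its cap points left (+y). The free lane corner is at the left end, near (188,184), with the can next to it. Next I'll fit the poses by silhouette and view one crop.

```bash
cat >> h.py <<'E'
from scipy.optimize import minimize
from scipy.spatial.transform import Rotation as Ro
def box(x0,x1,y0,y1,z0,z1): return np.array([[x,y,z] for x in(x0,x1) for y in(y0,y1) for z in(z0,z1)])
CAD=[box(-.035,.045,-.12,.12,0,.006),box(.035,.045,-.12,.125,0,.066),box(-.035,.045,.115,.125,0,.066)]
TIN=[box(-.02,.02,-.029,.029,0,.126),box(-.012,.012,-.012,.012,.126,.15)]
def render(f,parts,R,t,S=4):
    m=np.zeros((480*S,640*S),np.uint8)
    for b in parts:
        p=proj(f,b@R.T+t)
        cv2.fillConvexPoly(m,cv2.convexHull(np.round((p+.5)*S-.5).astype(np.int32)),1)
    return cv2.resize(m.astype(np.float32),(640,480),interpolation=cv2.INTER_AREA)
def fit(fs,masks,ign,parts,x0,pose,step):
    # pose(x)->R,t ; minimise silhouette mismatch over cameras
    def cost(x):
        R,t=pose(x); return sum(np.abs((render(f,parts,R,t)-m)*~g).sum() for f,m,g in zip(fs,masks,ign))
    sim=np.array([x0]+[np.array(x0)+np.eye(len(x0))[i]*step[i] for i in range(len(x0))])
    r=minimize(cost,x0,method='Nelder-Mead',options=dict(initial_simplex=sim,xatol=1e-4,fatol=.1,maxiter=400))
    return r.x,r.fun,sum(m.sum() for m in masks)
def lying(x): # x,y of foot centre, yaw of axis ; lying on broad side
    c,s=np.cos(x[2]),np.sin(x[2]); z=np.array([c,s,0]);X=np.array([0,0,1.]);Y=np.cross(z,X)
    return np.c_[X,Y,z],np.array([x[0],x[1],.02])
def stand(z0):
    return lambda x:(Ro.from_euler('z',x[2]).as_matrix(),np.array([x[0],x[1],z0]))
E
python3 - <<'E'
from h import *
fs=[grab_frame('top')];tm=[];rt=regions_of('top','tin')
fs.append(grab_frame('side'));rs=regions_of('side','tin')
seeds=[(370,240),(337,278)]
for rr,s in zip((rt,rs),seeds):
    b=[r for r in rr if r['pixels'][s[1]-4:s[1]+5,s[0]-4:s[0]+5].any()]
    tm.append(b[0]['pixels'].astype(np.float32)); print(b[0]['p'],b[0]['bbox'])
no=[np.zeros((480,640),bool)]*2
for sel in ([0],[0,1]):
    print('tin',fit([fs[i] for i in sel],[tm[i] for i in sel],no,TIN,[.50,-.22,1.57],lying,[.01,.01,.1]))
cm=[];ig=[]
for f,c,bx in zip(fs,('top','side'),((155,160,285,225),(255,145,335,228))):
    h=cv2.cvtColor(f['pixels'],cv2.COLOR_RGB2HSV);w=np.zeros((480,640),bool);w[bx[1]:bx[3],bx[0]:bx[2]]=1
    m=(h[...,1]>90)&(h[...,0]>8)&(h[...,0]<30)&w
    g=np.zeros_like(w)
    for n in('can','jar'):
        for r in regions_of(c,n)[:1]: g|=r['pixels'];print(n,c,r['p'],r['bbox'])
    cm.append(m.astype(np.float32));ig.append(cv2.dilate(g.astype(np.uint8),np.ones((5,5))).astype(bool))
for sel in ([0],[1],[0,1]):
    print('cad',fit([fs[i] for i in sel],[cm[i] for i in sel],[ig[i] for i in sel],CAD,[.6,.18,-.1],stand(0),[.01,.01,.1]))
a=fs[0]['pixels'][150:320,150:450];cv2.imwrite('pics/c1.png',cv2.resize(a[...,::-1],None,fx=2.6,fy=2.6,interpolation=cv2.INTER_CUBIC))
E
```

```text
0.7 [332.6, 229.2, 396.7, 256.0]
0.64 [311.8, 256.6, 360.7, 302.5]
tin (array([ 0.49531749, -0.22865006,  1.58019942]), np.float64(104.5625), np.float32(1455.0))
tin (array([ 0.49323737, -0.22982744,  1.56734375]), np.float64(198.9375), np.float32(2746.0))
can top 0.76 [197.5, 177.3, 228.8, 205.0]
jar top 0.69 [230.9, 182.7, 255.8, 209.7]
can side 0.83 [280.1, 159.6, 298.1, 194.6]
jar side 0.92 [289.3, 179.0, 307.3, 209.3]
cad (array([ 0.59974124,  0.18145006, -0.10174803]), np.float64(88.0), np.float32(2937.0))
cad (array([ 0.59967553,  0.18189748, -0.11382805]), np.float64(61.625), np.float32(1265.0))
cad (array([ 0.59989731,  0.18176439, -0.10521615]), np.float64(154.25), np.float32(4202.0))
```

View pics/c1.png

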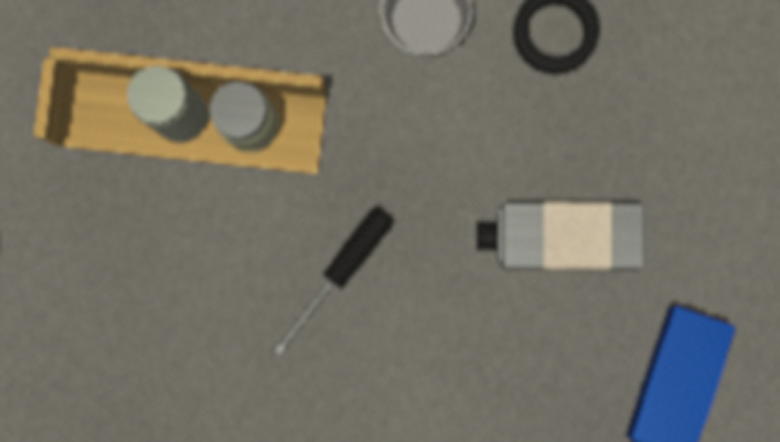

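The crop confirms it: the silver tin with the paper band is at crop (575,235), cap to the left, and the can is next to the free corner. I'll move above the tin now.

```bash
python3 -m inch '1 5 -15 0 0 0 -12; 1 10 -30 0 0 0 -25; 1 15 -45 0 0 0 -40; 1 18 -55 0 0 0 -50; 1 22 -68 0 0 0 -60; 1 25 -77 0 0 0 -69; 1 25 -77 0 0 0 -69; 1 25 -77 0 0 0 -69; 1 25 -77 0 0 0 -69; 1 25 -77 0 0 0 -69; 1 25 -77 0 0 0 -69; 1 25 -77 0 0 0 -69'
```

```text
t: 3.0
eef_pos: [0.4743, -0.0853, 0.2271]
ee_rot: [3.141, 0.002, 3.142]
force: [1.2, 1.3, 0.7]
width: 0.0873
```

```bash
python3 -m inch '1 2 0 -3 -10 0 0; 1 2 0 -7 -20 0 0; 1 2 0 -8 -30 0 0; 1 2 0 -8 -30 0 0; 1 2 0 -8 -30 0 0'
python3 - <<'E'
from h import *
s=telemetry.get_state();print(s['q'],s['eef_pos'],Ro.from_euler('xyz',s['ee_rot']).as_matrix().round(3))
f=grab_frame('side');save(f,'s1.png',(230,150,430,330),3)
E
```

```text
t: 3.62
eef_pos: [0.4945, -0.0848, 0.1472]
ee_rot: [-2.62, 0.001, -3.14]
force: [-0.9, 0.2, -0.0]
width: 0.0874
[ 0.53984944  0.20303126 -0.72683886  0.53521168 -0.9973771  -0.914729  ] [ 0.49452509 -0.08482239  0.14721602] [[-1.    -0.001  0.002]
 [-0.001  0.867 -0.498]
 [-0.001 -0.498 -0.867]]
```

View pics/s1.png

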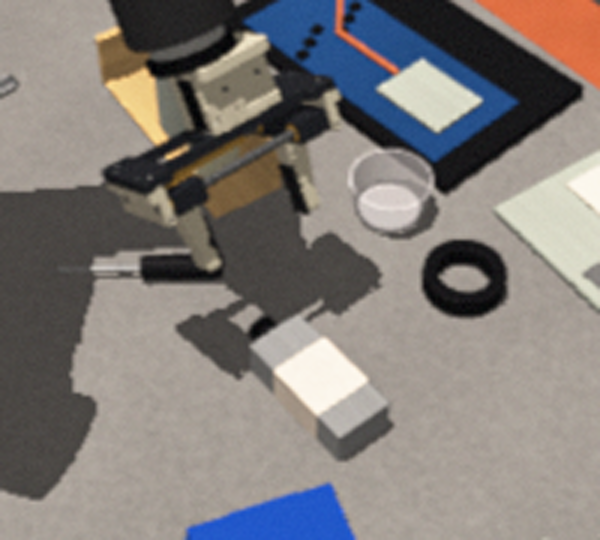

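The view shows the open jaws above and behind the cap, in line with the tin's width, and clear of the driver. I'll descend along the tool axis and grip.

```bash
python3 -m inch '1 0 -3 -5 0 0 0; 1 0 -5.5 -9.5 0 0 0; 1 0 -7 -12 0 0 0; 1 0 -8 -13.6 0 0 0; 1 0 -8 -13.6 0 0 0; 0 0 -8 -13.6 0 0 0; 0 0 -8 -13.6 0 0 0; 0 0 -8 -13.6 0 0 0; 0 0 -8 -13.6 0 0 0; 0 0 -8 -13.6 0 0 0; 0 0 -8 -13.6 0 0 0' 40
```

```text
t: 5.05
eef_pos: [0.4948, -0.1647, 0.0122]
ee_rot: [-2.62, 0.003, -3.14]
force: [-3.4, 4.0, 7.3]
width: 0.0582
```

```bash
python3 -m inch '0 0 0 3 0 0 0; 0 0 0 8 0 0 0; 0 0 0 13 0 0 0; 0 1 1 13 10 0 0; 0 2 2 13 20 0 0; 0 2 2 13 30 0 0; 0 2 2 13 40 0 0; 0 2 2 13 50 0 0; 0 2 2 13 60 0 0; 0 2 2 13 70 0 0; 0 2 2 13 80 0 0; 0 2 2 13 90 0 0'
python3 - <<'E'
from h import *
s=telemetry.get_state();print(s['q'],s['eef_pos'],s['force'],s['width'],'\n',Ro.from_euler('xyz',s['ee_rot']).as_matrix().round(3))
f=grab_frame('side');save(f,'s2.png',(200,120,430,340),2.5)
E
```

```text
t: 6.55
eef_pos: [0.5154, -0.1455, 0.1422]
ee_rot: [2.087, 0.003, 3.138]
force: [0.3, 1.2, -4.0]
width: 0.0579
[-0.56211495  0.63356588  0.11365053 -0.84357315 -1.72467479  0.73290242] [ 0.51539272 -0.14552389  0.14222856] [ 0.27885473  1.20384093 -3.99923381] 0.05790756870714995 
 [[-1.    -0.001  0.005]
 [ 0.004  0.494  0.869]
 [-0.003  0.869 -0.494]]
```

View pics/s2.png

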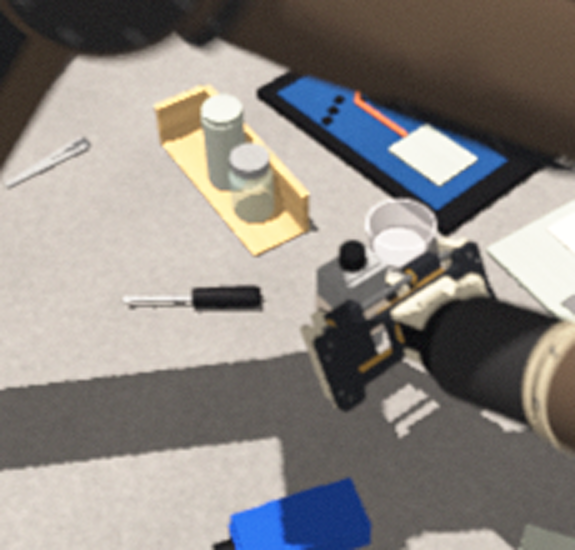

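The tin is held cap up at crop (355,290), clear of everything. I'll lower it to contact.

```bash
python3 -m inch '0 0 0 -3 0.5 0 0; 0 0 0 -5.5 0.5 0 0; 0 0 0 -6.8 0.5 0 0; 0 0 0 -7.2 0.5 0 0; 0 0 0 -7.2 0.5 0 0; 0 0 0 -7.2 .5 0 0'; python3 -m inch '0 0 0 -0.3 0 0 0; 0 0 0 -0.3 0 0 0'
```

```text
t: 7.35
eef_pos: [0.5136, -0.1459, 0.0659]
ee_rot: [2.066, -0.006, 3.136]
force: [-1.0, -0.1, 1.9]
width: 0.0578
t: 7.6
eef_pos: [0.5134, -0.1459, 0.0657]
ee_rot: [2.065, -0.003, 3.138]
force: [-3.4, -2.2, 13.6]
width: 0.0576
```

```bash
python3 -m inch '0 0 0 0 -1.6 0 0; 0 0 0 0 -1.6 0 0'; python3 -m inch '0.8 0 0 0 0 0 0; 0.8 0 0 0 0 0 0; 0.8 0 0 0 0 0 0;0.8 0 0 0 0 0 0;0.9 0 0 0 0 0 0;0.9 0 0 0 0 0 0'
```

```text
t: 7.85
eef_pos: [0.5141, -0.146, 0.0665]
ee_rot: [2.095, -0.001, 3.138]
force: [-0.9, 0.2, -2.4]
width: 0.0574
t: 8.6
eef_pos: [0.5141, -0.146, 0.0664]
ee_rot: [2.095, -0.001, 3.138]
force: [0.0, -0.1, -0.3]
width: 0.0784
```

```bash
python3 -m inch '1 0 -4 2.3 0 0 0; 1 0 -8 4.6 0 0 0; 1 0 -10 7 0 0 0; 1 0 -10 12 -10 0 0; 1 0 -10 17 -20 0 0; 1 0 -10 20 -30 0 0; 1 0 -10 20 -40 0 0; 1 0 -10 20 -50 0 0; 1 0 -10 20 -60 0 0; 1 0 -10 20 -60 0 0'
python3 - <<'E'
from h import *
s=telemetry.get_state();print(s['q'],s['eef_pos'],s['ee_rot'])
fs=[];ms=[]
for c,p in (('top',None),('side',None)):
    f=grab_frame(c);q=proj(f,[.514,-.153,.06])[0].astype(int)
    b=[r for r in regions_of(c,'tin') if r['pixels'][q[1]-4:q[1]+5,q[0]-4:q[0]+5].any()]
    print(c,q,[(r['p'],r['bbox']) for r in b][:1])
    if b: fs.append(f);ms.append(b[0]['pixels'].astype(np.float32))
no=[np.zeros((480,640),bool)]*2
T=[x+0 for x in TIN]
print(fit(fs,ms,no,T,[.514,-.153,1.57],stand(0),[.01,.01,.1]))
f=grab_frame('top');a=f['pixels'][160:290,300:440][...,::-1]
b=fs[-1]['pixels'][200:330,270:410][...,::-1]
cv2.imwrite('pics/t3.png',cv2.resize(np.hstack([a,b]),None,fx=2.8,fy=2.8,interpolation=cv2.INTER_CUBIC))
E
```

```text
t: 9.85
eef_pos: [0.5132, -0.2431, 0.2668]
ee_rot: [-3.139, 0.002, -3.138]
force: [-0.6, -0.7, 0.2]
width: 0.0873
[-0.09622015  0.1568823  -0.16947849  0.00237979 -1.24192216  0.09866374] [ 0.51324018 -0.24308319  0.26677612] [-3.13910194e+00  2.27825313e-03 -3.13838044e+00]
top [365 231] [(0.77, [364.9, 222.0, 378.8, 246.6])]
side [338 262] [(0.65, [325.2, 237.4, 354.0, 284.9])]
(array([ 0.51433586, -0.15535788,  1.71135409]), np.float64(477.25), np.float32(1271.0))
```

View pics/t3.png

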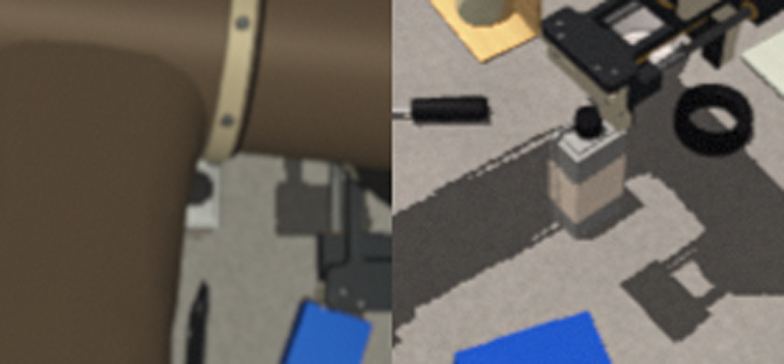

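The right half shows the tin standing on its foot at about (590,180), released. I'll turn the jaws by 90° above it and look once more before taking it by the broad sides.

```bash
python3 -m inch '1 0 2 0 0 0 -10; 1 0 4 0 0 0 -20; 1 0 6 0 0 0 -30; 1 0 8.9 0 0 0 -40; 1 0.1 8.9 0 0 0 -50; 1 0.1 8.9 0 0 0 -60; 1 0.1 8.9 0 0 0 -70; 1 0.1 8.9 0 0 0 -80; 1 0.1 8.9 0 0 0 -90; 1 0.1 8.9 0 0 0 -90; 1 0.1 8.9 0 0 0 -90'
python3 - <<'E'
from h import *
s=telemetry.get_state();print(s['q'],s['eef_pos'],s['ee_rot'])
f=grab_frame('side')
q=proj(f,[.514,-.154,.06])[0].astype(int)
b=[r for r in regions_of('side','tin') if r['pixels'][q[1]-4:q[1]+5,q[0]-4:q[0]+5].any()]
m=b[0]['pixels'].astype(np.float32);no=[np.zeros((480,640),bool)]
print(fit([f],[m],no,TIN,[.514,-.154,1.57],stand(0),[.006,.006,.05]))
E
```

```text
t: 11.48
eef_pos: [0.5154, -0.1586, 0.2662]
ee_rot: [3.141, 0.002, 1.569]
force: [-0.7, 0.1, -0.6]
width: 0.0874
[ 0.06674962  0.10970921 -0.22649007  0.00223092 -1.23460509 -1.64043203] [ 0.51537722 -0.15857313  0.26620459] [3.14145491e+00 2.10152983e-03 1.56864607e+00]
(array([ 0.51263658, -0.15656379,  1.64578231]), np.float64(56.1875), np.float32(1008.0))
```

```bash
python3 -m inch '1 -0.2 0.3 -6 0 0 0; 1 -0.2 0.3 -11 0 0 0; 1 -0.2 0.3 -15 0 0 0; 1 -0.2 0.3 -17.3 0 0 0; 1 -0.2 0.3 -17.3 0 0 0; 0.5 -0.2 0.3 -17.3 0 0 0; 0.45 -0.2 0.3 -17.3 0 0 0; 0 -0.2 0.3 -17.3 0 0 0; 0 -0.2 0.3 -17.3 0 0 0; 0 -0.2 0.3 -17.3 0 0 0;0 -0.2 0.3 -17.3 0 0 0' 30
python3 -m inch '0 0 0 0 0 0 0; 0 0 0 4 0 0 0; 0 0 0 9 0 0 0; 0 0 0 14 0 0 0; 0 0 0 14 0 0 0'
```

```text
t: 12.95
eef_pos: [0.5134, -0.1552, 0.0934]
ee_rot: [3.141, 0.002, 1.568]
force: [-0.1, 0.3, 1.6]
width: 0.0401
t: 13.58
eef_pos: [0.5154, -0.1554, 0.2373]
ee_rot: [3.134, 0.003, 1.568]
force: [0.4, 0.4, -3.7]
width: 0.0397
```

```bash
python3 -m inch '0 0 2 3 0 0 5; 0 1 6 3 0 0 14; 0 3 11 3 0 0 24; 0 4 16 3 0 0 34; 0 5 21 3 0 0 44; 0 6 26 3 0 0 54; 0 8 31 3 0 0 64; 0 9 36 3 0 0 74; 0 10 39 3 0 0 81; 0 10 41.6 3 0 0 84; 0 10 41.6 3 0 0 84; 0 10 41.6 3 0 0 84'
python3 - <<'E'
from h import *
s=telemetry.get_state();print(s['q'],s['force'],s['width'])
fs=[];cm=[];ig=[]
for c in('top','side'):
    f=grab_frame(c);fs.append(f)
    for n in('can','jar'):
        h={'can':.124,'jar':.096}[n]
        for r in regions_of(c,n)[:1]:
            print(c,n,round(r['p'],2),r['bbox'])
        for r in pinpoint(c,n)[:1]: print(c,n,'lane',(Ro.from_euler('z',.105).as_matrix()@(atz(f,r['location'],.006)-[.6,.182,0])).round(4))
a=fs[0]['pixels'][140:250,130:290][...,::-1];b=fs[1]['pixels'][120:230,230:390][...,::-1]
cv2.imwrite('pics/t4.png',cv2.resize(np.vstack([a,b]),None,fx=2.7,fy=2.7,interpolation=cv2.INTER_CUBIC))
E
```

```text
t: 15.08
eef_pos: [0.6149, 0.2602, 0.2667]
ee_rot: [3.135, 0.002, 3.033]
force: [-1.0, -0.5, -3.0]
width: 0.0401
[ 0.68951183  0.32321091  0.05290845 -0.00381629 -1.29446021 -0.79685759] [-1.0138405  -0.5017213  -3.01716887] 0.0400550126251391
top can 0.6 [198.4, 176.4, 230.6, 205.8]
top can lane [0.0078 0.0139 0.006 ]
top jar 0.9 [232.5, 179.9, 256.2, 209.5]
top jar lane [ 0.0007 -0.0593  0.006 ]
side can 0.81 [278.7, 158.5, 297.3, 196.9]
side can lane [-0.0011  0.0088  0.006 ]
side jar 0.97 [287.1, 179.5, 308.5, 209.7]
side jar lane [-0.0018 -0.0479  0.006 ]
```

View pics/t4.png

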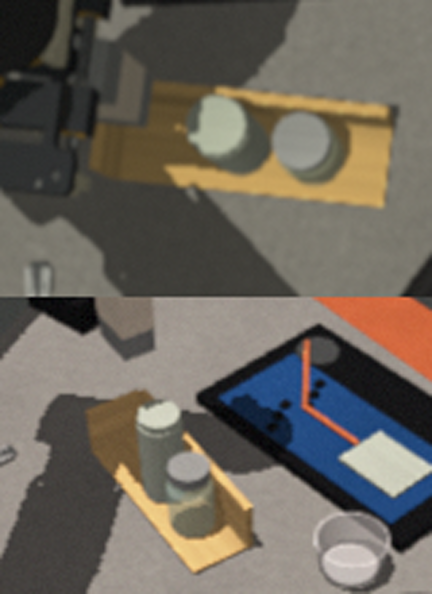

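Both views show the tin high over the free corner and the can and jar untouched. I'll descend with clearance on every side.

```bash
python3 -m inch '0 0 0 -4 -0.4 0 0; 0 0 0 -8 -0.4 0 0; 0 0 0 -11 -0.4 0 0; 0 0 0 -13 -0.4 0 0; 0 0 0 -14.5 -0.4 0 0;  0 0 0 -15.2 -0.4 0 0; 0 0 0 -15.8 -0.4 0 0;0 0 0 -15.8 -0.4 0 0;0 0 0 -15.8 -0.4 0 0'
python3 - <<'E'
from h import *
s=telemetry.get_state();print(s['force'],s['moment'])
f=grab_frame('top');g=grab_frame('side')
a=f['pixels'][140:250,130:290][...,::-1];b=g['pixels'][120:230,230:390][...,::-1]
cv2.imwrite('pics/t5.png',cv2.resize(np.vstack([a,b]),None,fx=2.7,fy=2.7,interpolation=cv2.INTER_CUBIC))
E
```

```text
t: 16.7
eef_pos: [0.6158, 0.2606, 0.1101]
ee_rot: [3.14, 0.004, 3.034]
force: [-0.8, 0.7, -3.1]
width: 0.0396
[-0.79823425  0.66961485 -3.1038715 ] [ 0.04938939 -0.05974257  0.00675739]
```

View pics/t5.png

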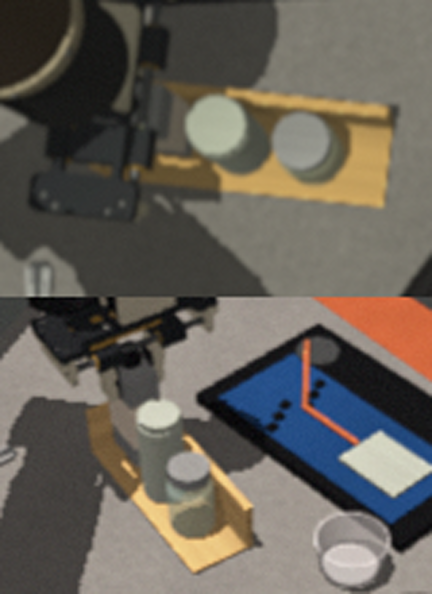

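The tin is inside the corner, about 10 mm above the floor, with no contact forces. I'll lower it and ease it to the end stop.

```bash
python3 -m inch '0 0 0 -0.5 0 0 0; 0 0 0 -0.8 0 0 0;0 0 0 -0.8 0 0 0'; python3 -m inch '0 0.02 0.2 0 0 0 0; 0 0.04 0.4 0 0 0 0; 0 0.04 0.4 0 0 0 0'; python3 -m inch '0 0.01 0.1 0 0 0 0; 0 0.02 0.15 0 0 0 0; 0 0.02 0.15 0 0 0 0'; python3 -m inch '0 0.2 -0.02 0 0 0 0; 0 0.4 -0.04 0 0 0 0; 0 0.4 -0.04 0 0 0 0'
```

```text
t: 17.18
eef_pos: [0.6155, 0.2604, 0.1016]
ee_rot: [3.141, 0.004, 3.034]
force: [-0.7, -0.2, -1.8]
width: 0.04
t: 17.55
eef_pos: [0.6159, 0.2647, 0.1016]
ee_rot: [3.141, 0.004, 3.034]
force: [-0.1, 0.0, -2.9]
width: 0.0398
t: 17.92
eef_pos: [0.6161, 0.2662, 0.1017]
ee_rot: [3.141, 0.004, 3.034]
force: [-0.3, -0.3, -2.2]
width: 0.0395
t: 18.3
eef_pos: [0.6203, 0.2657, 0.1016]
ee_rot: [3.141, 0.004, 3.034]
force: [0.2, -0.5, -2.2]
width: 0.04
```

```bash
for i in 1; do :; done; python3 -m inch '0 0.01 0.1 0 0 0 0; 0 0.01 0.1 0 0 0 0;0 0.01 0.1 0 0 0 0'; python3 -m inch '0 0.2 -0.02 0 0 0 0; 0 0.2 -0.02 0 0 0 0;0 0.2 -0.02 0 0 0 0';  python3 -m inch '0 0.01 0.1 0 0 0 0; 0 0.01 0.1 0 0 0 0;0 0.01 0.1 0 0 0 0'; python3 -m inch '0 0.1 -0.01 0 0 0 0; 0 0.1 -0.01 0 0 0 0;0 0.1 -0.01 0 0 0 0'
```

```text
t: 18.68
eef_pos: [0.6203, 0.2663, 0.1016]
ee_rot: [3.141, 0.003, 3.034]
force: [-0.3, -2.3, -1.5]
width: 0.04
t: 19.05
eef_pos: [0.6219, 0.2661, 0.1014]
ee_rot: [3.141, 0.003, 3.034]
force: [-2.9, -0.9, -2.0]
width: 0.0397
t: 19.42
eef_pos: [0.6219, 0.2664, 0.1014]
ee_rot: [-3.141, 0.002, 3.034]
force: [-1.4, -4.7, 0.2]
width: 0.04
t: 19.8
eef_pos: [0.6221, 0.2662, 0.1013]
ee_rot: [-3.14, 0.001, 3.034]
force: [-4.9, -2.0, 0.0]
width: 0.0397
```

Both walls are now felt, at about 3 to 5 N. I'll set it down.

```bash
python3 -m inch '0 0 0.02 -0.15 0 0 0; 0 0 0.02 -0.15 0 0 0; 0 0 0.02 -0.15 0 0 0'; python3 -m inch '0 0.02 0.02 -0.1 0 0 0; 0 0.02 0.02 -0.1 0 0 0;0 0.02 0.02 -0.1 0 0 0'; python3 - <<'E'
from h import *
s=telemetry.get_state();print(s['force'],s['moment'])
E
```

```text
t: 20.18
eef_pos: [0.622, 0.2662, 0.0998]
ee_rot: [-3.14, 0.001, 3.034]
force: [-3.5, -3.1, 0.0]
width: 0.0399
t: 20.55
eef_pos: [0.622, 0.2662, 0.0995]
ee_rot: [-3.14, 0.001, 3.034]
force: [-5.7, -4.0, 5.7]
width: 0.0398
[-5.69053105 -3.95326659  5.68640954] [-1.5395859   2.197412    0.16968427]
```

```bash
python3 -m inch '0.55 0 0 0 0 0 0; 0.6 0 0 0 0 0 0; 0.7 0 0 0 0 0 0; 0.7 0 0 0 0 0 0; 0.7 0 0 0 0 0 0'; python3 -m inch '0.7 0 0 2 0 0 0; 0.7 0 0 6 0 0 0; 0.7 0 0 12 0 0 0; 0.7 0 0 17 0 0 0; 0.7 -6 -4 20 0 0 0; 0.7 -12 -8 20 0 0 0; 0.7 -15 -13 20 0 0 0;0.7 -15 -18 20 0 0 0; 0.7 -15 -23 20 0 0 0; 0.7 -15 -25 20 0 0 0; 0.7 -15 -25 20 0 0 0'
python3 - <<'E'
from h import *
f=grab_frame('top');rt=regions_of('top','tin');g=grab_frame('side');rs=regions_of('side','tin')
fs=[];ms=[]
for c,F,rr in(('top',f,rt),('side',g,rs)):
    q=proj(F,[.6238,.2657,.1])[0].astype(int)
    b=[r for r in rr if r['pixels'][q[1]-4:q[1]+5,q[0]-4:q[0]+5].any()]
    print(c,q,[(r['p'],r['bbox']) for r in b][:1])
    if b: fs.append(F);ms.append(b[0]['pixels'].astype(np.float32))
ig=[]
for c,F in(('top',f),('side',g)):
    G=np.zeros((480,640),bool)
    for n in('can','jar'):
        for r in regions_of(c,n)[:1]: G|=r['pixels']; print(c,n,r['bbox'])
    ig.append(cv2.dilate(G.astype(np.uint8),np.ones((3,3))).astype(bool))
if len(fs)==2: print(fit(fs[:1],ms[:1],ig[:1],TIN,[.6238,.2657,-.105],stand(.006),[.005,.005,.05]))
a=f['pixels'][140:250,130:290][...,::-1];b=g['pixels'][120:230,230:390][...,::-1]
cv2.imwrite('pics/t6.png',cv2.resize(np.vstack([a,b]),None,fx=2.7,fy=2.7,interpolation=cv2.INTER_CUBIC))
E
```

```text
t: 21.18
eef_pos: [0.6222, 0.2663, 0.0995]
ee_rot: [-3.14, 0.001, 3.034]
force: [1.0, 0.0, -1.0]
width: 0.0613
t: 22.55
eef_pos: [0.472, 0.0151, 0.2999]
ee_rot: [-3.14, 0.002, 3.032]
force: [0.2, -1.1, 1.0]
width: 0.0614
top [178 178] [(0.96, [158.8, 167.9, 200.4, 197.2])]
side [279 153] [(0.73, [270.1, 144.2, 291.3, 181.7])]
top can [197.8, 174.4, 222.2, 199.3]
side can [276.3, 158.3, 298.7, 195.5]
side jar [288.2, 177.3, 308.8, 210.0]
(array([ 0.62174832,  0.26446212, -0.12379168]), np.float64(31.625), np.float32(893.0))
```

View pics/t6.png

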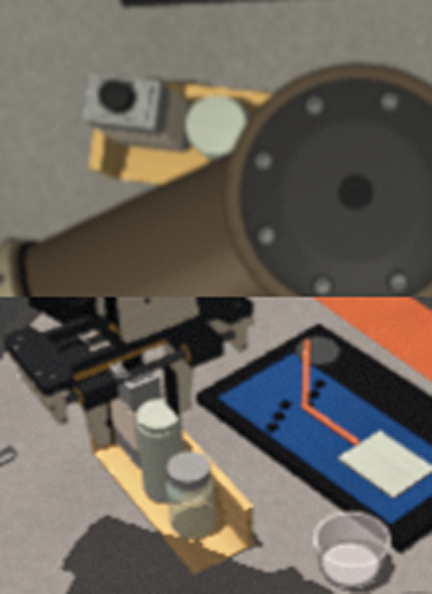

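```bash
python3 -c "
from station import arm,telemetry
s=telemetry.get_state();print(s['t'],abs(s['qd']).max());print(arm.job_done())"
```

```text
22.95 0.0009863807289819462
the job is handed in; nothing more can be done
None
```

I stood the silver, paper-banded tin upright on the open bench and let go. Then I took it again by its broad sides and set it cap up in the lane's free corner. The job was handed in at 22.95 s of the 58 s allowed, with the arm still and clear of everything.

**Flush fit:** I eased the tin on until I felt about 6 N against the back fence, 4 N against the end stop and 6 N from the floor, then released it. I did not check for gaps again by touch after letting go.

**Final position:** The last top-view fit puts the foot at (0.622, 0.264), against the expected corner point (0.624, 0.266). That agrees to about 2 mm, which is as good as the camera calibration. That fit gave a yaw of -0.124 rad, about 1° off the lane's fitted -0.105. The gripper's own reading at release was -0.107, so I took the difference as camera error.

**Other things on the bench:** In the last side view the can and jar stand where they were. In the last top view the arm hid the jar and much of the bench, so I did not re-measure the other items. No unexpected contact force showed in any reading.

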